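# Set the flip stop of the strap gauge

### The job

Set the strap gauge for the long strap: press the release pad in the middle of the sliding stop and, keeping it pressed, push the stop along the rail up against the preset collar at the end away from the upright end fence. Let the pad spring up again so that the brake holds the stop there, and only then push its raised flip blade fully down over the bed. Push gently so that the collar keeps its setting, pick nothing up, and leave the tools around the gauge where they are.

Things in the scene. Friction and masses are not known exactly. Their poses are not given: they have to be found in the camera images.
- gauge: strap gauge fixed to the bench: plywood bed 140 x 440 x 15 mm, aluminium rail 40 mm wide along it, centre line at x = +30 mm, top 39 mm above the bench. Origin: centre of the underside; x across the rail (away from the robot), y along it towards the upright end fence (inner face at y = +210 mm, 60 mm high). A like collar fixed at y = +155 mm, between fence and stop, is not used.
- pad_middle (a point): middle of the release pad's top, 59.5 mm above the bench until pressed. Black pad, 34 mm across the rail, 48 mm along it, in the middle of the dark steel sliding stop (58 mm across, 70 mm along). Its flat is 38 mm long between two ridges (2.7 mm proud) at its ends along the rail, so a fingertip between them can push on a ridge. The stop's steel rim is 7 mm lower than the flat.
- release_pad (a joint): how far the pad is pressed, m: 0 up (spring brake grips the rail; it takes some 40 to 60 N to drag the stop), 0.005 fully down. About 11 N presses it to 0.0022, 14 N to the bottom. Beyond about 0.0022 the brake is off and the stop slides against 1 to 2 N.
- carriage (a joint): position of the sliding stop along the rail, m; grows away from the end fence, along the gauge's -y. At 0 the stop's middle is at the gauge's y = +110 mm.
- carriage_face (a point): middle of the stop's end face that meets the long-strap collar, 35 mm along the rail from the pad's middle, 44 mm above the bench.
- collar_face (a point): middle of the face of the long-strap collar that the stop shall meet, 44 mm above the bench; carriage_face arrives at this point. The collar is a dark steel saddle on the rail, 14 mm along it and 52 mm across, with a small round steel thumb nut on top (60.5 mm above the bench); its clamp slips at about 60 N.
- flip_blade (a joint): angle of the aluminium flip blade, rad: 0 level over the bed, on its rest; grows as it is raised (0.35 to 0.65 at the start). Stiff hinge (2 to 3 N at its end) that stays where it is left. The hinge axis runs along the rail, 34 mm towards the gauge's -x from the pad's middle, 45 mm above the bench.
- blade_end (a point): point on the blade's upper face 46 mm from the hinge. Blade 55 mm long, 22 mm wide (30 mm at its tip), 6 mm thick, its foot bent down at the tip. Lowered, this point is 48 mm above the bench and 80 mm towards the gauge's -x from the pad's middle. Push it down there along its arc: the tip swings outward by up to 11 mm.
- tape_measure: yellow pocket tape, 32 x 83 x 68 mm, stands in front of the gauge; origin at its underside. Bystander.
- pricking_iron: steel pricking iron, 24 x 102 x 10 mm, lies in front of the gauge; origin at its underside. Bystander.
- dye_jar: small dye jar with screw cap, 43 x 43 x 50 mm, stands behind the gauge; origin at its underside. Bystander.

How it is judged:
By the outcome, as a careful person would: the job done as asked, in the order asked, and still so for the second after the job is handed in, with the robot touching nothing.
It also fails if it takes over 50 s, if anything falls off the work surface, if the arm or the gripper's body presses on something with over 40 N, if the wrist force passes 120 N, or if a joint passes its speed limit or range.

### The arm

A 6-joint arm with a two-finger parallel gripper is mounted at the origin on a cart in front of the work surface, level with it; the furniture and walls round the work are solid. World frame = base frame: x ahead of the robot, y to its left, z up, the work surface at z = 0. Lengths are in m, angles in rad, forces in N, time in s.
With the tool pointing down it reaches from about 0.325 to 0.9 m from the base axis. Payload 6.1 kg.
Tool frame: the origin (TCP) lies midway between the tips of the shut fingers; the grasp point (between the pads) lies 19 mm behind it; z points along the fingers, y is the line along which they close (so a half turn about z gives the same grasp; the last joint's range is limited). The gripper opens to 87 mm and grips with 3 to 60 N. Pads are 19 mm wide; open, the fingers measure 117 mm over their backs; the gripper's body (75 mm by 190 mm) begins 51 mm behind the grasp point.
Start: joints at [1.186, 0.22, 1.526, -0, 1.395, -0.126], TCP at [0.16, 0.604, 0.223] pointing down, gripper open.
Joint ranges: [-2.98, 2.98], [-0.91, 2.08], [0.09, 2.57], [-1.24, 4.39], [0.2, 2.65], [-2.68, 2.68]. Speed limits (rad/s): [2.57, 2.57, 3.01, 3.14, 3.14, 3.14].

### API

Orientations are given as a unit quaternion [w, x, y, z].
In Python, from cell import bot, eoat, inverse_kinematics, telemetry, vision, workorder gives the robot as it stands. The module is installed in compiled form; this text tells all that it offers. Calls block until the motion is done:
- bot.reach(position, orientation): joint-space move of the TCP to a pose.
- bot.move_l(position, orientation=None, rate=0.15, max_force=None): straight line of the TCP; orientation=None keeps the orientation; rate is the mean speed in m/s. With max_force (N) it stops when the force on the tool has changed by that much, and returns True; else False.
- bot.move_joints(angles): joint-space move.
- eoat.gripper_to(opening): finger opening in m; the grip force is fixed at half the most; returns when the fingers have stopped.
- bot.pause(seconds).
- inverse_kinematics(position, orientation): joint angles nearest the present ones, or None.
- telemetry.get_obs(): the state.
- vision.snapshot(name): name is "scene" or "top" or "wrist"; returns a dict with "color" (480x640x3 uint8, blue, green, red), "fx", "fy", "cx", "cy" (pixels), "k1" (the pictures are not rectified: a ray, as slopes to the right and down, at radius r is drawn at 1 + k1 r^2 times it, then the intrinsics apply), "rvec" (rotation vector, rad) and "tvec" (3), from world to camera coordinates, as OpenCV has them. Camera axes: x right, y down, z forward; pixel columns grow to the right and rows downward; lengths in m; the calibration is good to about 2 mm. A picture is of the moment at which its call begins. There is no depth.
A pose or a line that the arm cannot do raises bot.IKError and nothing moves.
- workorder.finish_job(): hands the job in; it is judged then, once.
The state is a dict: "clock": time; "q": joint angles; "qd": joint speeds; "effort": joint torques, N m; "eef_pos": TCP position; "tool_rot": TCP orientation; "contact_force": force on the tool from outside, world axes, zero at the start; "ft_torque": the same for the moment, N m; "grip_width": finger opening in m; "gripper_force": force on a finger pad.
Only numpy, scipy, OpenCV 4.12 (cv2) and the standard library are available. Lean on these libraries where they do the work, as an engineer would, in place of code of your own. Each camera call takes 0.05 s, during which the arm holds its last target. There are 200 camera calls.

## Working session

There is one attempt and no reset: what is moved stays moved. The work goes in short steps, each a Python script; the robot and the scene stay as the last script left them, time stands still between calls to the robot, and variables do not carry over. Pictures are saved under pics/ and viewed, at most 10 in all, crops included, and the job is handed in when it is done.

```bash
mkdir -p pics
cat > h.py <<'E'
import numpy as np, cv2
from cell import bot, eoat, inverse_kinematics, telemetry, vision, workorder
def ray(s,u,v):
    K=np.array([[s['fx'],0,s['cx']],[0,s['fy'],s['cy']],[0,0,1]])
    p=cv2.undistortPoints(np.array([[[u,v]]],float),K,np.array([s['k1'],0,0,0,0]))[0,0]
    R=cv2.Rodrigues(np.array(s['rvec'],float))[0]; t=np.array(s['tvec'],float).ravel()
    return -R.T@t, R.T@np.array([p[0],p[1],1])
def onz(s,u,v,z):
    c,d=ray(s,u,v); return c+d*(z-c[2])/d[2]
def proj(s,P):
    K=np.array([[s['fx'],0,s['cx']],[0,s['fy'],s['cy']],[0,0,1]])
    return cv2.projectPoints(np.array(P,float).reshape(-1,3),np.array(s['rvec'],float),np.array(s['tvec'],float),K,np.array([s['k1'],0,0,0,0.]))[0][:,0]
E
python3 - <<'E'
from h import *
import pickle
for n in("top","scene"):
    s=vision.snapshot(n); cv2.imwrite(f'pics/{n}0.png',s['color']); pickle.dump(s,open(n+'0.pkl','wb'))
    print(n,s['fx'],s['k1'],ray(s,320,240))
print(telemetry.get_obs())
E
```

```text
top 475.73268703264097 -0.1094617064449662 (array([0.52642521, 0.01807493, 0.90733208]), array([ 0.06855291, -0.02742527, -0.99727046]))
scene 612.248278006376 -0.11175451501710573 (array([ 0.0703588 , -0.48807416,  0.66678258]), array([ 0.52186026,  0.54407957, -0.65708216]))
{'clock': 0.1, 'q': array([ 1.18586794e+00,  2.21158273e-01,  1.52749928e+00,  1.61233054e-05,
        1.39470800e+00, -1.26043355e-01]), 'qd': array([ 0.00151399, -0.00070234, -0.00421726, -0.00116574, -0.00039441,
        0.00041557]), 'effort': array([ 4.87439047e-04, -4.95948780e+01, -3.88515043e+01,  7.02387071e-02,
        5.15964883e-02, -3.74793035e-05]), 'eef_pos': array([0.15975292, 0.60365608, 0.22153847]), 'tool_rot': array([-2.31697337e-04,  1.29082701e-01,  9.91633435e-01, -8.55668985e-04]), 'contact_force': array([ 0.55219154, -0.17705926, -0.01561496]), 'ft_torque': array([ 0.02068593,  0.00046099, -0.01150265]), 'gripper_force': 0.0, 'grip_width': 0.08685440301809495}
```

View pics/top0.png

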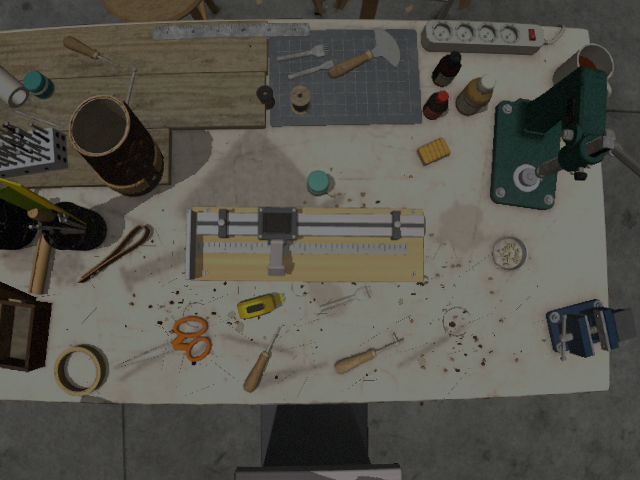

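View pics/scene0.png

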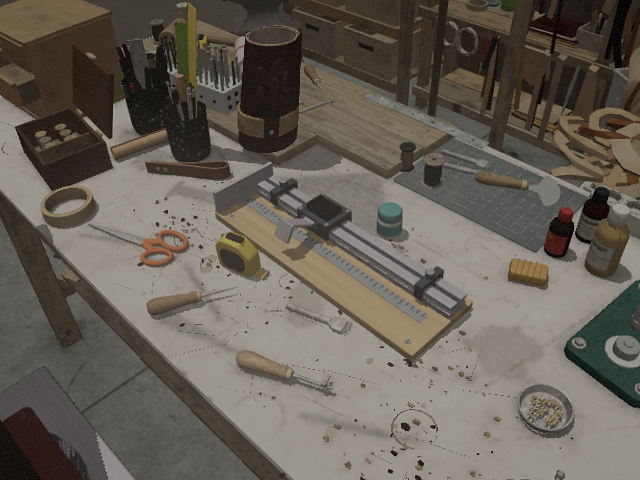

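The top view shows the gauge with its fence at the left (190,245), the stop at (277,223), the long-strap collar at (397,225) and the blade tip near (275,268). The scene view confirms the layout. Next I'll enlarge both to measure.

Run:
```python
from h import *
import pickle
t=pickle.load(open('top0.pkl','rb'));s=pickle.load(open('scene0.pkl','rb'))
a=cv2.resize(t['color'][200:290,180:440],None,fx=3,fy=3,interpolation=cv2.INTER_CUBIC)
b=cv2.resize(s['color'][160:320,210:480],None,fx=2,fy=2,interpolation=cv2.INTER_CUBIC)
im=np.zeros((590,800,3),np.uint8); im[:270,:780]=a; im[270:590,:540]=b
im=np.clip(im.astype(float)*1.8,0,255).astype(np.uint8)
cv2.imwrite('pics/crop0.png',im)
```

```text
(no output)
```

View pics/crop0.png

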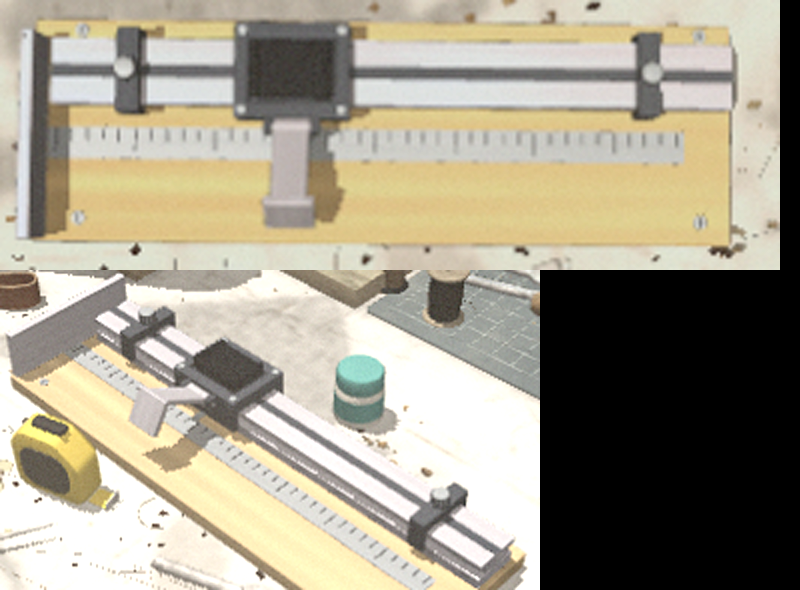

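Run:
```python
from h import *
import pickle
t=pickle.load(open('top0.pkl','rb'));s=pickle.load(open('scene0.pkl','rb'))
T=lambda x,y,z:onz(t,(x+.5)/3-.5+180,(y+.5)/3-.5+200,z)
S=lambda x,y,z:onz(s,(x+.5)/2-.5+210,(y-270+.5)/2-.5+160,z)
for n,p in dict(padTL=(249,37,.0595),padTR=(335,37,.0595),padBR=(335,102,.0595),padBL=(249,103,.0595),slotL=(50,71,.039),slotR=(732,77,.039),nutU=(653,72,.0605),nutF=(124,67,.0605),
 bedTR=(731,27,.015),bedBR=(729,245,.015),bedBL=(35,240,.015),stopTL=(236,24,.0525),stopBR=(349,118,.0525),stopTR=(352,25,.0525),stopBL=(236,119,.0525),bladeTip=(288,203,.06)).items(): print(n,T(*p).round(4))
print('scene pad',S(228,366,.0595).round(4),'nut',S(441,493,.0605),'nutF',S(148,315,.0605))
# mask of pad in top: very dark pixels
g=t['color'][200:245,250:305].max(2); print(g[::3,::3])
```

```text
padTL [0.6358 0.0971 0.0595]
padTR [0.6354 0.0457 0.0595]
padBR [0.5964 0.0459 0.0595]
padBL [0.5962 0.0971 0.0595]
slotL [0.6186 0.221  0.039 ]
slotR [ 0.6119 -0.1984  0.039 ]
nutU [ 0.6131 -0.1449  0.0605]
nutF [0.6183 0.1716 0.0605]
bedTR [ 0.6463 -0.2046  0.015 ]
bedBR [ 0.5079 -0.2     0.015 ]
bedBL [0.5152 0.2353 0.015 ]
stopTL [0.6447 0.1055 0.0525]
stopBR [0.5873 0.0378 0.0525]
stopTR [0.6435 0.0356 0.0525]
stopBL [0.5873 0.1055 0.0525]
bladeTip [0.5366 0.074  0.06  ]
scene pad [0.6125 0.0661 0.0595] nut [ 0.61196307 -0.1477705   0.0605    ] nutF [0.61489281 0.16393798 0.0605    ]
[[104 105 105 100 104 102 104 101 100 103 104 102  98  97 101 100 101 103
   97]
 [104 104 106 102 107 103 101 100 100 105 103 104 100  98  98 100 103 103
   85]
 [102 100 101  93  91  89  83  88  93  94  98 102  93  89  88  93  90  93
  104]
 [123 123 123  89  77  56  58  56  58  57  56  60  56  55  85  84  80  84
  124]
 [109 108 107  57  51  51  49  48  51  52  52  52  54  55  55  58  84  84
  125]
 [122 123 123  57  48  31  36  37  36  34  38  34  36  34  53  54 104 123
  124]
 [124 124 123  56  49  28  37  34  36  38  37  35  37  35  50  56 103 124
  123]
 [105 103 104  60  47  35  34  37  37  37  34  37  38  33  53  57  97 114
  115]
 [ 60  60  64  59  46  31  36  36  37  35  35  37  37  34  53  53  48  58
   56]
 [124 124 124  59  45  34  35  37  35  33  37  35  33  36  53  57 105 124
  126]
 [125 124 125  59  45  33  37  37  38  35  38  38  39  32  57  56 106 124
  124]
 [127 125 126  59  46  52  45  47  46  50  50  47  41  41  57  55 105 126
  125]
 [116 115 116 109  58  57  59  59  60  58  62  58  59  59  94  78  72  74
  104]
 [124 123 123  61  44  46  51  64  73  76  75  62  50  47  49  52 108 117
  123]
 [123 119 113 121 122 123  61 115 119 119 121  86  55  75  77 111 122 114
  123]]
```

```bash
cat >> h.py <<'E'
ph=np.radians(44.53); Q=[0,np.cos(ph),np.sin(ph),0]
D=np.array([-0.0163,-1,0]); D/=np.linalg.norm(D)   # along rail to the long collar
def st(m=''):
    o=telemetry.get_obs(); print(m,round(o['clock'],2),o['eef_pos'].round(4),'F',o['contact_force'].round(1),'w',round(o['grip_width'],4)); return o
E
python3 - <<'E'
from h import *
for f in (44.53,134.53):
    q=inverse_kinematics([.615,.070,.12],[0,np.cos(np.radians(f)),np.sin(np.radians(f)),0]); print(f,None if q is None else np.round(q,2))
bot.reach([.615,.070,.16],Q); eoat.gripper_to(0); st()
bot.move_l([.615,.070,.075],rate=.12); st()
s=vision.snapshot('top'); i=s['color'][170:320,170:450]; s2=vision.snapshot('scene'); j=s2['color'][100:300,200:480]
im=np.vstack([cv2.resize(x,(560,int(560*x.shape[0]/x.shape[1]))) for x in (i[:130],j)])
cv2.imwrite('pics/p1.png',np.clip(im*1.8,0,255).astype(np.uint8)[:600])
E
```

```text
44.53 [-0.01  0.3   1.64 -0.    1.21  0.  ]
134.53 None
 4.12 [0.615 0.07  0.16 ] F [-0.2 -0.7 -0.4] w 0.0003
 4.98 [0.6157 0.07   0.0758] F [0.2 0.1 0.9] w 0.0002
```

View pics/p1.png

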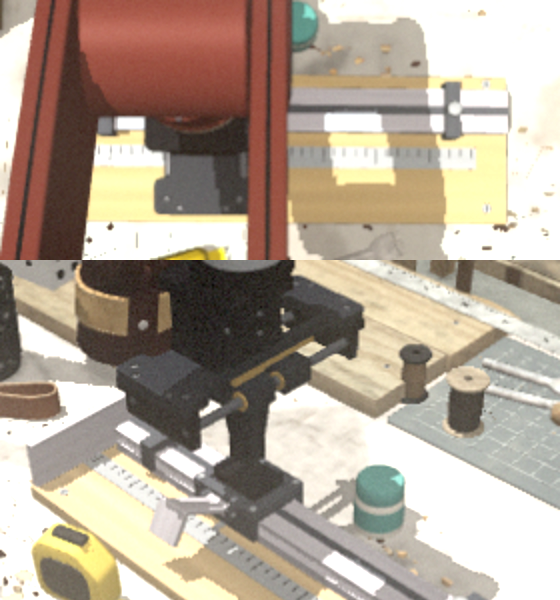

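The fingertips (about 247,470) hang over the black pad, between its ridges. Next I press.

Run:
```python
from h import *
print(bot.move_l([.615,.070,.062],rate=.05)); st('near')
print(bot.move_l([.615,.070,.0525],rate=.01,max_force=16)); bot.pause(.2); st('pressed')
```

```text
False
near 5.49 [0.6144 0.07   0.0613] F [-0.   0.6  0.4] w 0.0007
True
pressed 6.58 [0.6153 0.07   0.056 ] F [-4.3  0.3 11.7] w 0.0006
```

Run:
```python
from h import *
print(bot.move_l([.615,.070,.0535],rate=.01,max_force=6)); bot.pause(.2); o=st('pressed')
p=np.array([.615,.070,0]); z=o['eef_pos'][2]
if o['contact_force'][2]>12:
    e=p+.02*D; print(bot.move_l([e[0],e[1],z],rate=.03,max_force=12)); st('20mm')
```

```text
False
pressed 7.03 [0.6154 0.07   0.0555] F [-5.4 -0.3 11.8] w 0.0003
```

Run:
```python
from h import *
print(bot.move_l([.615,.070,.0505],rate=.01,max_force=10)); bot.pause(.2); o=st('pressed')
```

```text
True
pressed 7.47 [0.6154 0.07   0.0559] F [-4.7 -1.  12. ] w 0.0006
```

Run:
```python
from h import *
for z in (.0535,.053,.0525,.052,.0515,.051,.0505,.050):
    bot.move_l([.615,.070,z],rate=.01); st(z); bot.pause(.15); o=st()
    if o['contact_force'][2]>17: break
```

```text
0.0535 7.72 [0.6154 0.07   0.0555] F [-4.8 -0.3 12.1] w 0.0007
 7.88 [0.6153 0.07   0.0554] F [-5.2 -1.1 12.7] w 0.0002
0.053 8.12 [0.6154 0.07   0.0551] F [-5.8 -0.9 13.8] w 0.0008
 8.28 [0.6154 0.07   0.0551] F [-5.6 -0.6 13.4] w 0.0003
0.0525 8.53 [0.6154 0.07   0.0548] F [-6.4 -1.2 14.3] w 0.0002
 8.68 [0.6154 0.07   0.0548] F [-6.6  0.  14.9] w 0.0006
0.052 8.93 [0.6154 0.07   0.0548] F [-7.3  0.3 17.4] w 0.0006
 9.07 [0.6154 0.07   0.0548] F [-7.4 -0.  16.8] w 0.0006
0.0515 9.32 [0.6154 0.07   0.0547] F [-9.2  0.  19.4] w 0.0008
 9.47 [0.6155 0.07   0.0547] F [-9.5 -0.6 20.2] w 0.0003
```

Run:
```python
from h import *
p=np.array([.615,.070,.0515])
print(bot.move_l(p+.02*D,rate=.03,max_force=14)); bot.pause(.1); o=st('20')
if abs(o['eef_pos'][1]-.05)<.004:
    print(bot.move_l(p+.150*D,rate=.04,max_force=14)); bot.pause(.1); st('150')
s=vision.snapshot('scene'); im=s['color'][140:340,200:480]
cv2.imwrite('pics/p2.png',np.clip(cv2.resize(im,None,fx=2.5,fy=2.5)*1.8,0,255).astype(np.uint8))
```

```text
False
20 10.39 [0.6151 0.0499 0.0547] F [-9.6 -0.6 20.2] w 0.0002
False
150 13.89 [ 0.6127 -0.0804  0.0547] F [-10.6   0.9  21.1] w 0.0008
```

View pics/p2.png

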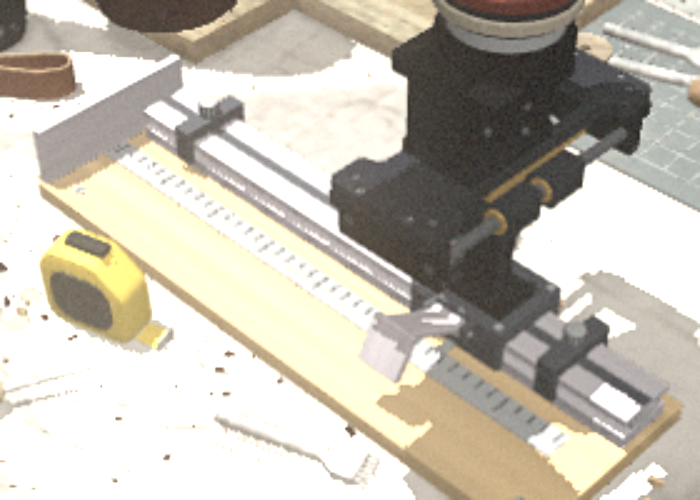

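The stop (500,320) has travelled with the finger and sits a short gap before the collar (570,355). Now the last stretch, slowly and guarded.

Run:
```python
from h import *
p=np.array([.615,.070,.0515])
for d in np.arange(.154,.196,.002):
    r=bot.move_l(p+d*D,rate=.02); o=st(round(d,3))
    if abs(o['contact_force'][1])>12: break
```

```text
0.154 14.29 [ 0.6127 -0.0847  0.0547] F [-10.9  -0.2  21.6] w 0.0003
0.156 14.54 [ 0.6126 -0.0867  0.0547] F [-10.9   0.3  20.8] w 0.0002
0.158 14.79 [ 0.6126 -0.0886  0.0547] F [-10.8  -0.7  20.4] w 0.0004
0.16 15.04 [ 0.6126 -0.0906  0.0547] F [-10.6   0.7  19.7] w 0.0007
0.162 15.29 [ 0.6125 -0.0927  0.0547] F [-10.9   1.2  20.2] w 0.0005
0.164 15.54 [ 0.6125 -0.0947  0.0547] F [-10.1   0.8  20.9] w 0.0006
0.166 15.79 [ 0.6124 -0.0967  0.0547] F [-9.5  0.5 19.8] w 0.0007
0.168 16.04 [ 0.6124 -0.0987  0.0547] F [-11.   -0.9  20. ] w 0.0006
0.17 16.29 [ 0.6124 -0.1007  0.0547] F [-10.    0.2  21.2] w 0.0006
0.172 16.54 [ 0.6123 -0.1027  0.0547] F [-10.4   0.3  20. ] w 0.0003
0.174 16.79 [ 0.6123 -0.1048  0.0547] F [-9.8  0.8 20.8] w 0.0004
0.176 17.04 [ 0.6123 -0.1053  0.0547] F [-9.8  5.6 20.4] w 0.0004
0.178 17.29 [ 0.6124 -0.1057  0.0547] F [-9.6  9.5 21.7] w 0.0003
0.18 17.54 [ 0.6129 -0.1072  0.0547] F [-7.3 11.7 20.9] w 0.0005
0.182 17.79 [ 0.6134 -0.1092  0.0547] F [-5.1 12.  18.8] w 0.0005
```

The force rose from y ≈ -0.105 and then the finger slipped on the pad at about 12 N, so the stop is at the collar, well below 60 N. Lifting now.

Run:
```python
from h import *
e=np.array([.615,.070,.0515])+.182*D
bot.move_l([e[0],e[1],.066],rate=.015); st()
bot.move_l([e[0],e[1],.15],rate=.12); st()
bot.move_l([.615,.10,.25],rate=.25); bot.pause(.2); st()
import pickle
t=vision.snapshot('top'); s=vision.snapshot('scene'); pickle.dump((t,s),open('v3.pkl','wb'))
a=cv2.resize(t['color'][195:290,330:440],None,fx=5,fy=5,interpolation=cv2.INTER_CUBIC)[:, :550]
b=cv2.resize(s['color'][220:360,340:480],None,fx=3.4,fy=3.4,interpolation=cv2.INTER_CUBIC)
im=np.zeros((480,800,3),np.uint8); im[:475,:400]=a[:,:400]; im[:476,400:]=b[:476,:400]
cv2.imwrite('pics/p3.png',np.clip(im.astype(float)*1.8,0,255).astype(np.uint8))
```

```text
18.91 [ 0.6119 -0.1121  0.0658] F [-1.2  0.2 -0.2] w 0.0004
 19.76 [ 0.6114 -0.1118  0.1491] F [-0.6  0.  -1.1] w 0.0005
 21.05 [0.6148 0.0987 0.2491] F [ 0.6 -0.   0.9] w 0.0004
```

View pics/p3.png

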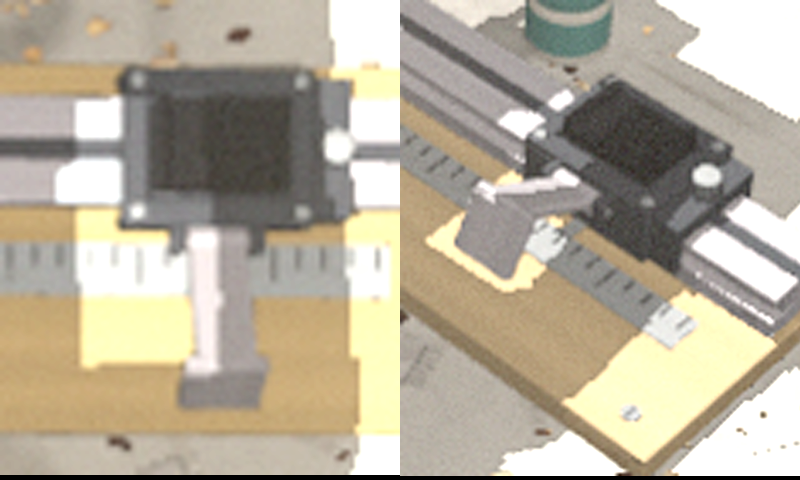

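The stop butts against the collar, the nut is unmoved (u≈397.2 as before) and the pad is up. The blade's centre line is at crop x≈220. Next I lower the blade along its arc.

Run:
```python
from h import *
import pickle
t,s=pickle.load(open('v3.pkl','rb'))
f=lambda x,y,z:onz(t,(x+.5)/5-.5+330,(y+.5)/5-.5+195,z)
pad=f(222,145,.0595); b=f(221,300,.06); print('pad',pad.round(4),'blade',b.round(4), 'tip', f(222,370,.07).round(4))
px=.6134; y=b[1]; hx=px-.034
P=lambda th,dz=0:[hx-.046*np.cos(th)+.003*np.sin(th),y,.045+.046*np.sin(th)+.003*np.cos(th)+dz]
print(P(0))
a=P(.8); bot.reach([a[0],a[1],.14],Q); bot.move_l(P(.8,.01),rate=.12); st('above')
for th in (.65,.5,.35,.2,.1,.03): 
    bot.move_l(P(th),rate=.03); o=st(th)
    if o['contact_force'][2]>20: break
else:
    for dz in np.arange(0,-.006,-.0005):
        bot.move_l(P(0,dz),rate=.02); o=st(dz.round(4))
        if o['contact_force'][2]>11: break
c=o['eef_pos']; bot.move_l([c[0],y,c[2]+.03],rate=.08); bot.move_l([c[0],y,.15],rate=.15); bot.move_l([.55,.10,.25],rate=.25); bot.pause(.2); st()
t=vision.snapshot('top'); s=vision.snapshot('scene'); pickle.dump((t,s),open('v4.pkl','wb'))
a=cv2.resize(t['color'][195:290,330:440],None,fx=5,fy=5,interpolation=cv2.INTER_CUBIC)
b=cv2.resize(s['color'][220:360,340:480],None,fx=3.4,fy=3.4,interpolation=cv2.INTER_CUBIC)
im=np.zeros((480,800,3),np.uint8); im[:475,:400]=a[:,:400]; im[:476,400:]=b[:476,:400]
cv2.imwrite('pics/p4.png',np.clip(im.astype(float)*1.8,0,255).astype(np.uint8))
```

```text
pad [ 0.6135 -0.1027  0.0595] blade [ 0.5577 -0.1013  0.06  ] tip [ 0.5326 -0.0999  0.07  ]
[np.float64(0.5333999999999999), np.float64(-0.10132629335116741), np.float64(0.048)]
above 22.66 [ 0.5501 -0.1008  0.0905] F [-0.2 -0.6  0.7] w 0.0005
0.65 23.33 [ 0.5446 -0.1014  0.0752] F [-0.2 -0.5  0.3] w 0.0007
0.5 23.72 [ 0.5401 -0.1012  0.0695] F [ 0.2  0.3 -0.5] w 0.0006
0.35 24.1 [ 0.5368 -0.1012  0.0632] F [ 0.5 -0.3 -0.2] w 0.0006
0.2 24.48 [ 0.5345 -0.1013  0.0567] F [ 0.3 -0.3  0.7] w 0.0005
0.1 24.78 [ 0.5337 -0.1013  0.0523] F [-0.7  0.5  1.1] w 0.0003
0.03 25.04 [ 0.5333 -0.1013  0.0491] F [ 0.4 -0.3 -0.2] w 0.0006
0.0 25.29 [ 0.5335 -0.1014  0.0482] F [-0.4 -0.3  1.7] w 0.0005
-0.0005 25.54 [ 0.5335 -0.1013  0.048 ] F [-2.2  0.2  5.4] w 0.0006
-0.001 25.79 [ 0.5335 -0.1014  0.0479] F [-4.5  0.5  8.5] w 0.0005
-0.0015 26.04 [ 0.5335 -0.1014  0.0478] F [-4.3  0.2 11.2] w 0.0003
 28.47 [0.5497 0.0989 0.2492] F [ 0.2 -0.1 -0.4] w 0.0003
```

View pics/p4.png

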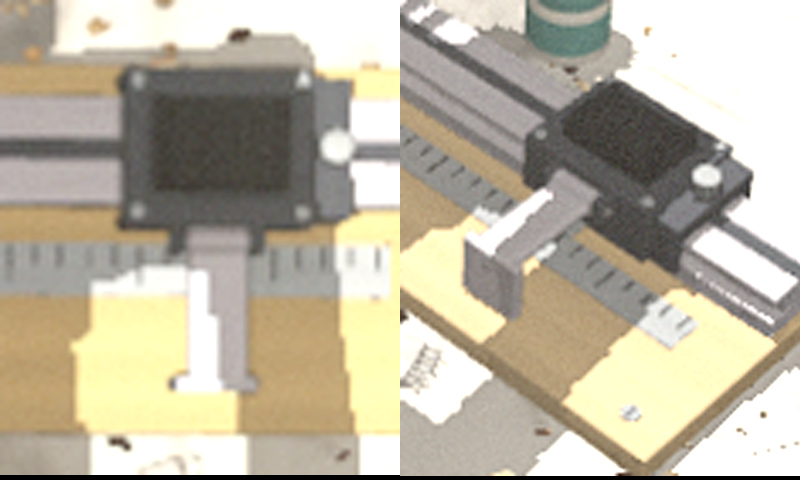

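The blade now lies level (its end at about 213,382 in the top crop), with contact at z = 0.048. The stop and nut haven't moved.

```bash
python3 -c "
from h import *
print(workorder.finish_job())"
```

```text
the job is handed in; nothing more can be done
None
```

The job is handed in: the stop is against the long-strap collar with the brake holding it, the blade is fully down, and the collar was pushed with only about 12 N and did not move in the pictures.

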